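Press a keyed shaft home in a timing pulley

TASK

Pick the keyed shaft by its square black head out of the parts tray, leaving the bearing and the coupling lying in the tray, and put it tip down into the bore of the toothed pulley on the fixture. Turn it until its key slips into the pulley's keyway, then keep pushing until the collar sits flat on the pulley's top face against the spring in the bore. Finish while still gripping the head and pressing the shaft fully home: do not let go, since the spring would push it out again.

Things in the scene. Friction and masses are not known exactly. Their poses are not given: they have to be found in the camera images.
- shaft: Keyed shaft, 0.16 kg, 64 mm tall, upright on its tip in the tray. Origin: centre of the tip face; z up, x to the key. Steel rod 20 mm in diameter from 0 to 34 mm (tip chamfered 2 mm). Key: 6 mm wide (y), out to 15 mm from the axis at +x, from 7 to 27 mm above the tip; below it a plain round pilot. Its x is within 0.5 rad of the tray's x.
- collar_face (a point): On the shaft's axis, 34 mm above the tip: underside of the steel collar (34 mm in diameter, 34 to 38 mm above the tip). On the collar a lug 6 mm wide reaches out to 26 mm from the axis at +x, right above the key; it shows from above where the key is. Axes as shaft.
- head_top (a point): On the shaft's axis, 64 mm above the tip: top of the square black plastic head, 24 x 24 mm, from 38 to 64 mm above the tip, flats square to the shaft's x and y. Grip it here. Axes as shaft.
- fixture: Dark steel plate 94 x 112 x 12 mm fixed to the table, with two low jaws (top at 26 mm) clamping a toothed aluminium pulley, axis upright, which cannot turn or move. Origin: centre of the plate's underside, on the pulley's axis; z up. Pulley 62 mm in diameter up to 33 mm above the table, then a plain hub 44 mm in diameter up to 52 mm. A bright index bar on the plate marks +x.
- bore_mouth (a point): Centre of the bore (22 mm in diameter) in the hub's top face, 52 mm above the table; axes as fixture. Keyway 8.5 mm wide, out to 17 mm from the axis, full length; it points to +x give or take 0.3 rad, new each time: see the notch, or feel for it by turning. Key resting on the face: tip 7 mm below this point. Home: tip 34 mm below, collar_face here.
- plunger (a joint): Sprung brass plunger in the bore, 18 mm in diameter: how far it is pushed down, in m. At 0 its top is 26 mm below the bore mouth; with the shaft home it is at 0.008. The spring pushes back with 5 N at first touch and 10 N with the shaft home.
- tray: Open grey plastic parts tray fixed to the table, 150 (x) x 170 (y) x 40 mm, walls and floor 4 mm thick. Origin: centre of the underside; z up. The shaft stands in it between x -35 and 0 mm and within 22 mm of y = 0; the bearing and the coupling stand near its +x wall.
- bearing: Loose ball bearing lying flat in the tray, 22 mm in diameter, 7 mm high. Origin: centre of the underside. Stays in the tray.
- coupling: Loose aluminium shaft coupling standing in the tray, 25 mm in diameter, 25 mm high. Origin: centre of the underside. Stays in the tray.

How it is judged:
On the way, in this order (a step that is already met when the one before it is completed fails the run):
1. the shaft is lifted clear of the tray (z of shaft in the frame of tray above 0.042 m and contact force between the fingers and shaft above 1 N), for 0.1 s.
2. the key has slipped into the keyway (z of collar_face in the frame of bore_mouth below 0.023 m and horizontal distance between shaft and bore_mouth below 0.004 m).
At the end, for the whole second after the job is handed in: Shaft upright (0.06 rad) and at rest in the bore, collar within 1.5 mm of the pulley's top face and 2.5 mm of its axis, plunger down over 6.2 mm, fingers still gripping the head (over 3 N, TCP under 15 mm above its top), bearing and coupling still in the tray (z of collar_face in the frame of bore_mouth below 0.0015 m and horizontal distance between collar_face and bore_mouth below 0.0025 m and angle between shaft's own z axis and vertical below 0.06 rad and value of joint plunger above 0.0062 m and linear speed of shaft below 0.02 m/s and contact force between the fingers and shaft above 3 N and z of the grasp point in the frame of head_top below 0.015 m and z of each of bearing, coupling in the frame of tray below 0.03 m and horizontal distance between each of bearing, coupling and tray below 0.11 m); the arm keeps its last pose, push and grip.
It fails at once if the bearing is taken out of the tray (z of bearing in the frame of tray above 0.045 m).
It fails at once if the coupling is taken out of the tray (z of coupling in the frame of tray above 0.045 m).
It also fails if it takes over 51 s, if anything falls off the work surface, if the arm or the gripper's body presses on something with over 40 N, if the wrist force passes 120 N, or if a joint passes its speed limit or range.

ROBOT

A 6-joint arm with a two-finger parallel gripper is mounted at the origin on a cart in front of the work surface, level with it; the furniture and walls round the work are solid. World frame = base frame: x ahead of the robot, y to its left, z up, the work surface at z = 0. Lengths are in m, angles in rad, forces in N, time in s.
With the tool pointing down it reaches from about 0.35 to 0.875 m from the base axis. Payload 4.2 kg.
Tool frame: the origin (TCP) lies between the finger pads, 19 mm behind the fingertips; this is the grasp point; z points along the fingers, y is the line along which they close (so a half turn about z gives the same grasp; the last joint's range is limited). The gripper opens to 85 mm and grips with 20 to 120 N. Pads are 22 mm wide; open, the fingers measure 114 mm over their backs; the gripper's body (76 mm by 85 mm) begins 54 mm behind the grasp point. The pads swing forward as they close: fully open they stand 13 mm farther back than shut.
Start: joints at [-0.852, 0.385, 0.008, 0, -1.194, -0.259], TCP at [0.277, -0.56, 0.25] pointing down, gripper open.
Joint ranges: [-3.14, 3.14], [-1.21, 2.06], [-1.07, 1.41], [-3.16, 2.05], [-2.99, -0.16], [-3.1, 3.1]. Speed limits (rad/s): [2.79, 2.79, 3.14, 3.14, 3.14, 3.14].

INTERFACE

Orientations are given as a rotation vector (axis times angle).
In Python, from cell import manip, get_image gives the robot as it stands (manip), with the cameras as plain functions.
- The arm moves only by the tool pendant, called after ">>>" as name(argument=value, ...) on one line, values as JSON. Schema: {"type":"object","properties":{"segments":{"type":"object","properties":{"plan":{"type":"array","items":{"type":"array","items":{"type":"number"},"minItems":4,"maxItems":4},"minItems":1,"maxItems":8}},"additionalProperties":false,"required":["plan"]},"aperture":{"type":"number"},"force":{"type":"number"},"only":{"type":"string"},"quiet":{"type":"boolean"},"lines":{"type":"string"}},"required":["segments"],"additionalProperties":false}. segments is an object whose key "plan" holds a list of rows, 1 to 8 of them, each of 4 numbers: dx, dy, dz in a scale on which 1.0 is 0.3 m, then a turn about the tool's z in shares of 4 rad (1.0 is 4 rad); each row shifts and turns the commanded pose from where the row before left it, along the tool's axes as they then stand; what a row does not reach is not made up. A row lasts 1/12 s, in which the tool goes at most 0.0417 m and 0.125 rad, less where a joint would pass 70% of its speed; a pose out of reach is approached as far as the arm can. aperture is the finger opening in m, set as the call begins (left out keeps the last). The fingers move at their own pace and stop on an object; force is the grip in N (left out, the last holds). Time passes only in rows, so rows that do not move let the fingers close. The tool returns the time, the measured TCP pose, the force, the opening and the grip force at its end. only (a regular expression) keeps the lines of the reply that match it, lines (a string "A,B") keeps lines A to B, and quiet returns only ok. A shift or turn number past 1, either way, is cut back to 1. Input that does not fit is refused with a message, and nothing moves.
- manip.state(): the state, without advancing time (a new reading comes with each control period).
- get_image(name): name is "scene" or "top" or "wrist"; returns a dict with "color" (400x640x3 uint8, red, green, blue), "fx", "fy", "cx", "cy" (pixels), "D" ([k1, k2, p1, p2, k3] as OpenCV has them; the pictures are not rectified), "view" (4x4, takes a point from world to camera coordinates). Camera axes: x right, y down, z forward; pixel columns grow to the right and rows downward; lengths in m; the calibration is good to about 2 mm. A picture is of the moment at which its call begins. There is no depth.
- manip.sign_off(): hands the job in; it is judged then, once.
The state is a dict: "time_s": time; "q": joint angles; "qd": joint speeds; "effort": joint torques, N m; "ee_pos": TCP position; "tcp_rot": TCP orientation; "force": force on the tool from outside, world axes, zero at the start; "wrist_torque": the same for the moment, N m; "width": finger opening in m; "gripper_force": force on a finger pad.
Only numpy, scipy, OpenCV 4.12 (cv2) and the standard library are available. Lean on these libraries where they do the work, as an engineer would, in place of code of your own. Each camera call takes 0.05 s, during which the arm holds its last target. There are 200 camera calls.

## Working session

There is one attempt and no reset: what is moved stays moved. The work goes in short steps, Python scripts to look and compute and a tool call to move; the robot and the scene stay as the last step left them, time stands still between calls to the robot, and variables do not carry over. Pictures are saved under pics/ and viewed, at most 10 in all, crops included, and the job is handed in when it is done.

```bash
ls; mkdir -p pics; python3 - <<'E'
from cell import manip, get_image
import cv2
s=manip.state(); print(s['ee_pos'],s['tcp_rot'],s['width'],s['time_s'])
ims=[]
for n in ("top","scene"):
    d=get_image(n); cv2.imwrite(f'pics/{n}0.png',d['color'][:,:,::-1]); print(n,d['fx'],d['cx'],d['cy'],d['D'],d['view'])
E
```

```text
cell.py
pics
[ 0.27712816 -0.55958162  0.24890004] [ 0.71549466 -3.05841848 -0.00337319] 0.08547626653166729 0.0
top 476.504474639896 324.1803299372999 194.4183243887753 [-0.00549131  0.          0.          0.          0.        ] [[ 0.02229812 -0.99973581  0.00557734 -0.21988507]
 [-0.99828763 -0.0225669  -0.05396807  0.48207789]
 [ 0.05407968 -0.0043644  -0.99852709  0.95638941]
 [ 0.          0.          0.          1.        ]]
scene 520.3737911435533 316.83423166871336 195.6436090409076 [-0.13279886  0.          0.          0.          0.        ] [[-0.8694647  -0.49353958 -0.02120892  0.32812653]
 [-0.33656962  0.62326565 -0.70587593  0.34512972]
 [ 0.3615965  -0.60659592 -0.70801791  0.64192737]
 [ 0.          0.          0.          1.        ]]
```

View pics/top0.png

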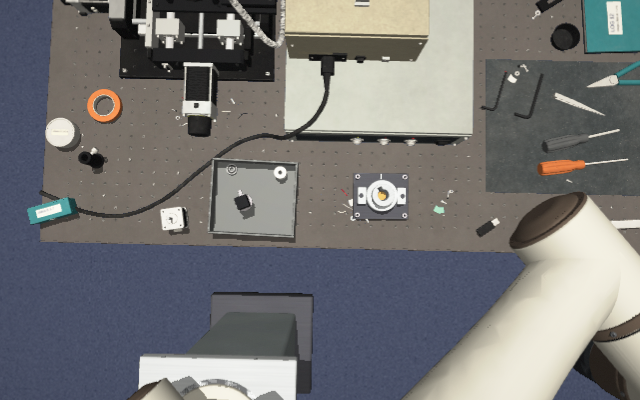

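View pics/scene0.png

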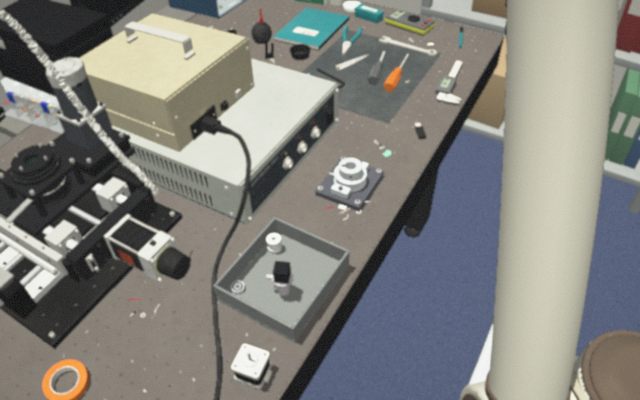

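The top view shows the tray at about (254,198) px, the shaft head at about (243,202), and the fixture at about (381,196). The bearing and coupling sit near the top tray wall. I'll enlarge those areas.

```bash
python3 - <<'E'
import cv2, numpy as np
a=cv2.imread('pics/top0.png')
l=cv2.resize(a[150:250,200:300],None,fx=6,fy=6,interpolation=cv2.INTER_CUBIC)[:, :400]
f=lambda x,y,w,h,s:cv2.resize(a[y:y+h,x:x+w],None,fx=s,fy=s,interpolation=cv2.INTER_CUBIC)
cv2.imwrite('pics/crop1.png',np.hstack([f(223,182,40,40,10),f(346,166,66,66,400/66)]))
E
```

```text
(no output)
```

View pics/crop1.png

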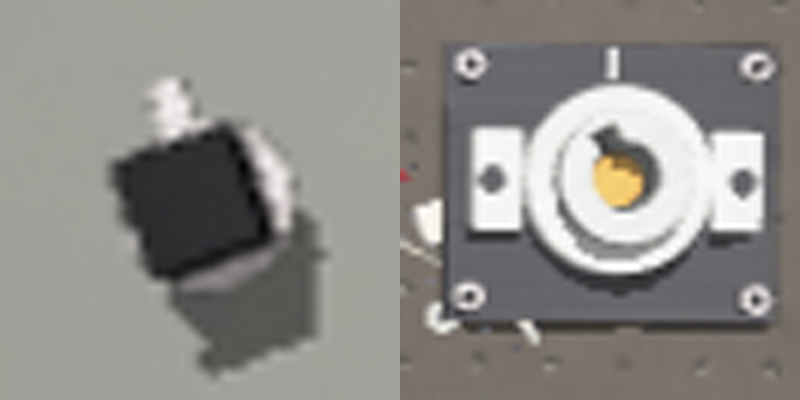

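Head corners in the left crop are about (232,122), (272,240), (158,280) and (112,162), with the lug pointing up-left. In the right crop the hub circle centre is about (623,175) and the notch is at about (604,136). The screws are at (471,63), (757,66), (755,299) and (469,296), and the index bar is at (612,62).

```bash
cat > h.py <<'E'
from cell import manip, get_image
import cv2, numpy as np
from scipy.spatial.transform import Rotation as R
def ray(d,px,z):
    K=np.array([[d['fx'],0,d['cx']],[0,d['fy'],d['cy']],[0,0,1]]);V=np.array(d['view'])
    u=cv2.undistortPoints(np.float64(px).reshape(-1,1,2),K,np.array(d['D'])).reshape(-1,2)
    c=-V[:3,:3].T@V[:3,3]; r=np.c_[u,np.ones(len(u))]@V[:3,:3]
    return c+r*((z-c[2])/r[:,2])[:,None]
def yaw(a,b): return float(np.arctan2(*(b-a)[1::-1]))
def st():
    s=manip.state(); M=R.from_rotvec(s['tcp_rot']).as_matrix()
    return s,np.array(s['ee_pos']),M
def go(t):  # offset to world target in tool axes
    s,p,M=st(); return M.T@(np.array(t)-p)
E
python3 - <<'E'
from h import *
d=get_image('top')
h=np.array([[232,122],[272,240],[158,280],[112,162]]);h=(h+.5)/10-.5+[223,182]
P=ray(d,h,.068);print('head',P.mean(0),[yaw(P[3],P[0]),yaw(P[2],P[1]),yaw(P[2],P[3]),yaw(P[1],P[0])],np.linalg.norm(P-np.roll(P,1,0),axis=1))
f=lambda a:(np.array(a)-[400,0]+.5)*66/400-.5+[346,166]
s=ray(d,f([[471,63],[757,66],[755,299],[469,296]]),.013);print('screws',s.mean(0),yaw(s[3],s[0]),yaw(s[2],s[1]))
b=ray(d,f([[623,175],[604,136]]),.052);print('hub',b,yaw(b[0],b[1]))
S,p,M=st();print(p,M[:,1],S['q'])
print(go([*P.mean(0)[:2],.20]))
E
```

```text
head [ 0.46649967 -0.05127661  0.068     ] [-1.224941258794891, -1.2096865455128825, 0.4022806849032827, 0.356433315575615] [0.02420291 0.02398663 0.02308461 0.02437622]
screws [ 0.48751727 -0.32430658  0.013     ] 0.009992596466312707 0.004636837007792519
hub [[ 0.48731124 -0.32267978  0.052     ]
 [ 0.49978853 -0.31634007  0.052     ]] 0.4701070540769199
[ 0.27719054 -0.55970557  0.24917196] [-0.44366429  0.89619145  0.00169812] [-8.52381067e-01  3.85380040e-01  6.93399269e-03 -3.42466819e-04
 -1.19402261e+00 -2.58604888e-01]
[-0.39523555  0.37157649  0.04975557]
```

The manual's scale: shifts go in shares of 0.3 m and turns go in shares of 4 rad. Converting my numbers, -0.028 m / 0.3 = -0.0933, 0.0265 m / 0.3 = 0.0883.

>>> pendant(segments={"plan": [[-0.0933, 0.0883, 0, 0], [-0.0933, 0.0883, 0, 0], [-0.0933, 0.0883, 0, 0], [-0.0933, 0.0883, 0, 0], [-0.0933, 0.0883, 0, 0], [-0.0933, 0.0883, 0, 0], [-0.0933, 0.0883, 0, 0], [-0.0933, 0.0883, 0, 0]]}, aperture=0.06)

```text
time_s: 0.82
ee_pos: [0.384, -0.2688, 0.2499]
tcp_rot: [0.715, -3.059, -0.0]
force: [1.2, -0.6, -0.4]
width: 0.0599
gripper_force: 0.0
```

>>> pendant(segments={"plan": [[-0.0933, 0.0883, 0, 0], [-0.0933, 0.0883, 0, 0], [-0.0933, 0.0883, 0, 0], [-0.0933, 0.0883, 0, 0], [-0.0933, 0.0883, 0, 0], [0, 0, 0, 0.025], [0, 0, 0, 0], [0, 0, 0, 0]]})

```text
time_s: 1.48
ee_pos: [0.4504, -0.0895, 0.2498]
tcp_rot: [0.567, -3.089, -0.0]
force: [-0.2, -0.3, -0.2]
width: 0.0602
gripper_force: 0.0
```

```bash
python3 - <<'E'
from h import *
S,p,M=st();print(p,S['q'],np.arctan2(M[1,1],M[0,1]),go([.4665,-.0513,.15]))
d=get_image('wrist');cv2.imwrite('pics/w1.png',d['color'][:,:,::-1])
E
```

```text
[ 0.45041554 -0.08953803  0.24975076] [ 1.59106613e-01  9.96511087e-02 -3.78080287e-01 -1.24244726e-04
 -1.09387373e+00 -1.36699323e+00] 1.933648856893266 [-0.02868625  0.03001211  0.09973687]
```

View pics/w1.png

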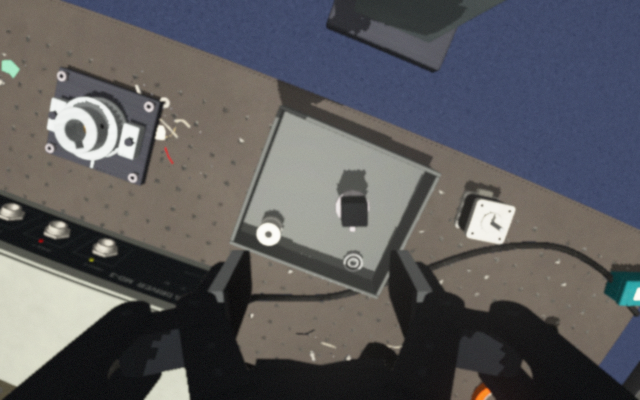

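The wrist view shows the head at about (354,211) px with its edges square to the image, so the gripper yaw is right. Next I move over the shaft and refine.

In the tool's units: 0.03 m / 0.3 = 0.1, 0.015 m / 0.3 = 0.05.

>>> pendant(segments={"plan": [[-0.0477, 0.05, 0.1, 0], [-0.048, 0.05, 0.1, 0], [0, 0, 0.1, 0], [0, 0, 0.1, 0], [0, 0, 0, 0], [0, 0, 0, 0]]})

```text
time_s: 2.03
ee_pos: [0.4661, -0.0529, 0.1293]
tcp_rot: [0.561, -3.087, 0.001]
force: [-0.5, -0.5, -0.6]
width: 0.06
gripper_force: 0.0
```

```bash
python3 - <<'E'
from h import *
S,p,M=st();print(p,go([.4665,-.0513,.064]))
d=get_image('wrist');cv2.imwrite('pics/w2.png',d['color'][:,:,::-1])
E
```

```text
[ 0.46614146 -0.0529199   0.12932795] [-0.00115162  0.00138719  0.06532414]
```

View pics/w2.png

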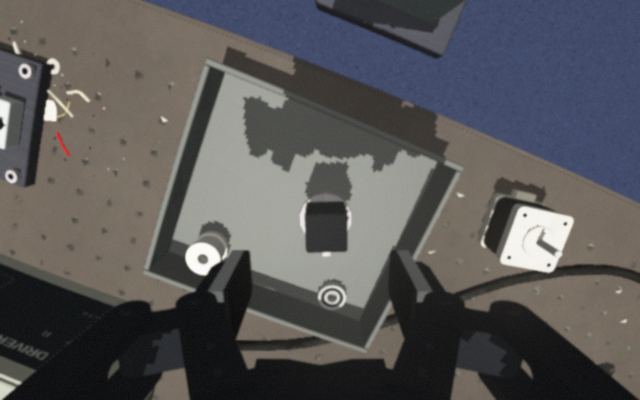

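The head top face spans about x 306–347 and y 211–252 px, with the lug just below at (327,254).

```bash
python3 - <<'E'
from h import *
d=get_image('wrist')
P=ray(d,[[306,211],[347,211],[347,252],[306,252]],.068);print(P.mean(0),np.linalg.norm(P-np.roll(P,1,0),axis=1),yaw(P[0],P[3]))
V=d['view'];print(-V[:3,:3].T@V[:3,3])
m=P.mean(0);print(go([m[0],m[1],.064]))
E
```

```text
[ 0.46650293 -0.04888416  0.068     ] [0.02500386 0.02305193 0.0250177  0.02388954] 0.3496251997729515
[ 0.40185097 -0.07743083  0.25557565]
[0.00055402 0.00387155 0.06770372]
```

In the tool's units: 0.02 m / 0.3 = 0.0667, 0.0026 m / 0.3 = 0.0087.

>>> pendant(segments={"plan": [[0, 0.0087, 0.0667, 0], [0, 0, 0.0667, 0], [0, 0, 0.05, 0], [0, 0, 0.0343, 0], [0, 0, 0, 0], [0, 0, 0, 0]]})

```text
time_s: 2.63
ee_pos: [0.4673, -0.0493, 0.0662]
tcp_rot: [-0.562, 3.088, -0.0]
force: [0.3, -0.3, 0.4]
width: 0.0601
gripper_force: 0.0
```

>>> pendant(segments={"plan": [[0, 0, 0, 0], [0, 0, 0, 0], [0, 0, 0, 0], [0, 0, 0, 0], [0, 0, 0, 0], [0, 0, 0, 0], [0, 0, 0, 0], [0, 0, 0, 0]]}, aperture=0.0, force=80)

```text
time_s: 3.3
ee_pos: [0.4671, -0.049, 0.0662]
tcp_rot: [-0.563, 3.088, -0.001]
force: [-1.1, -0.4, 5.8]
width: 0.0221
gripper_force: 78.9
```

```bash
python3 - <<'E'
from h import *
S,p,M=st();print(p,S['width'])
E
```

```text
[ 0.46712584 -0.04904879  0.0661699 ] 0.022115189917852163
```

In the tool's units: -0.03 m / 0.3 = -0.1, -0.02 m / 0.3 = -0.0667.

>>> pendant(segments={"plan": [[0, 0, -0.0667, 0], [0, 0, -0.1, 0], [0, 0, -0.1, 0], [0, 0, -0.1, 0], [0, 0, 0, 0], [0, 0, 0, 0]]})

```text
time_s: 3.8
ee_pos: [0.4668, -0.0489, 0.1766]
tcp_rot: [-0.561, 3.086, 0.001]
force: [-0.4, -0.7, -2.3]
width: 0.0223
gripper_force: 78.9
```

```bash
python3 - <<'E'
from h import *
print(manip.state()['width'],go([.480,-.25,.186]),go([.487,-.323,.15]))
E
```

```text
0.02230959810661974 [ 0.05832548 -0.19289109 -0.00966491] [ 0.07763834 -0.26367502  0.02626068]
```

In the tool's units: -0.032 m / 0.3 = -0.1067, 0.0097 m / 0.3 = 0.0323.

>>> pendant(segments={"plan": [[0.0323, -0.1067, -0.0067, 0], [0.0323, -0.1067, -0.0067, 0], [0.0323, -0.1067, -0.0067, 0], [0.0323, -0.1067, -0.0067, 0], [0.0323, -0.1067, -0.0067, 0], [0.0323, -0.1067, 0, 0], [0, 0, 0, 0], [0, 0, 0, 0]]})

```text
time_s: 4.47
ee_pos: [0.4778, -0.2506, 0.1825]
tcp_rot: [0.555, -3.088, -0.003]
force: [-0.8, 0.4, -1.7]
width: 0.0223
gripper_force: 79.2
```

```bash
python3 - <<'E'
from h import *
S,p,M=st();print(p,S['width'])
d=get_image('wrist');cv2.imwrite('pics/w3.png',d['color'][:,:,::-1])
E
```

```text
[ 0.47778034 -0.25056594  0.18245503] 0.022315086687199955
```

View pics/w3.png

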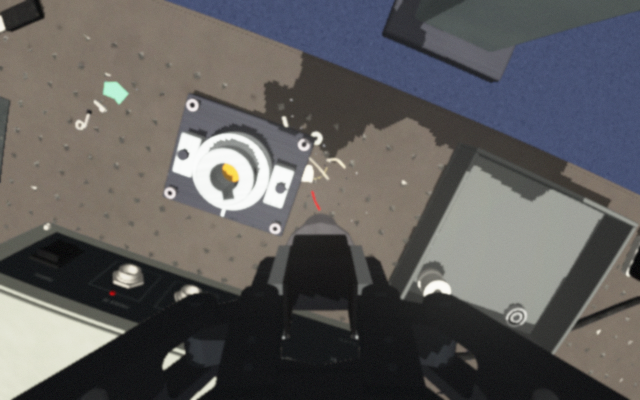

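The fixture hub is at about (222,179) px and the held shaft at about (320,235). I'll enlarge both.

```bash
python3 - <<'E'
import cv2,numpy as np
a=cv2.imread('pics/w3.png')
f=lambda x,y,w,h,s:cv2.resize(a[y:y+h,x:x+w],None,fx=s,fy=s,interpolation=cv2.INTER_CUBIC)
cv2.imwrite('pics/crop2.png',np.hstack([f(185,140,75,75,400/75),cv2.convertScaleAbs(f(265,205,110,110,400/110),alpha=2.2)]))
E
```

```text
(no output)
```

View pics/crop2.png

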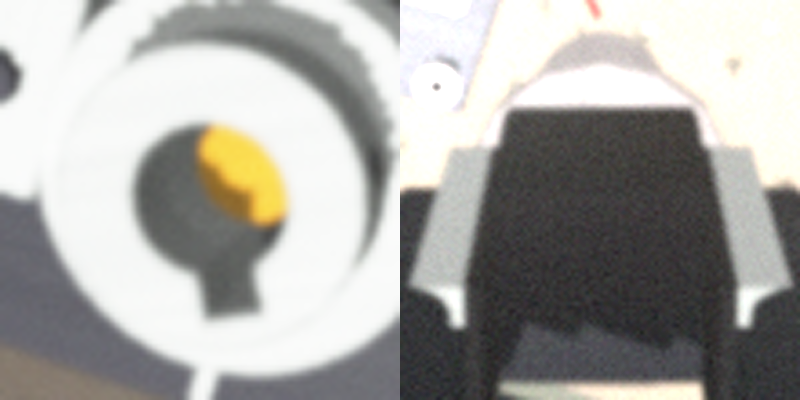

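Left crop: the bore is centred at about (211,198) with the keyway end at (232,315). Right crop: the head's lower front edge is at row 107 (x 505–700) and the collar front at about (602,68). I'll fit the bore contour and work out the axis offsets.

```bash
python3 - <<'E'
from h import *
from scipy.optimize import least_squares
S,p,M=st(); d=get_image('wrist'); im=d['color']
s=4; c=cv2.resize(im[140:215,185:260],None,fx=s,fy=s,interpolation=cv2.INTER_CUBIC)
m=(c[:,:,2]<150).astype(np.uint8); n,lab=cv2.connectedComponents(m)
b=(lab==lab[int(200*s*75/400),int(180*s*75/400)]).astype(np.uint8)
ct=max(cv2.findContours(b,cv2.RETR_EXTERNAL,cv2.CHAIN_APPROX_NONE)[0],key=len).reshape(-1,2); print(len(ct),np.ptp(ct,axis=0)/s)
W=ray(d,(ct+.5)/s-.5+[185,140],.052)[:,:2]
r=least_squares(lambda v:np.hypot(*(W-v[:2]).T)-.011,W.mean(0),loss='soft_l1',f_scale=.0003).x
e=np.hypot(*(W-r).T); k=e>.0135; q=W[k].mean(0)
print('bore',r,'rad med',np.median(e[~k]),'max',e.max(),'key yaw',np.arctan2(*(q-r)[::-1]),k.sum())
g=lambda a:(np.array(a)-[400,0]+.5)*110/400-.5+[265,205]
for z in (p[2]-.024,):
    H=ray(d,g([[505,107],[700,107],[602,107],[602,68]]),z); print('in tool',((H-p)@M).round(4), 'yaw edge',yaw(H[0],H[1])+np.pi/2)
print('tcp',p,'tool yaw-pi/2',np.arctan2(M[1,1],M[0,1])-np.pi/2,'tilt',M[:,2])
V=d['view'];cam=-V[:3,:3].T@V[:3,3];print(cam)
E
```

```text
372 [27.75 35.5 ]
bore [ 0.48634584 -0.32333218] rad med 0.010773184253665666 max 0.01592745731511029 key yaw 0.48903680688550416 58
in tool [[ 0.0133 -0.012   0.024 ]
 [ 0.0132  0.0124  0.0241]
 [ 0.0133  0.0002  0.024 ]
 [ 0.0184  0.0002  0.0241]] yaw edge 3.499308168298213
tcp [ 0.47789395 -0.24953446  0.18277902] tool yaw-pi/2 0.35780457804383836 tilt [-0.00382736  0.001473   -0.99999159]
[ 0.41270516 -0.27452856  0.30768895]
```

```bash
python3 - <<'E'
from h import *
S,p,M=st(); Rn=M@R.from_rotvec([0,0,-.12]).as_matrix()
t=np.r_[.4865,-.3233,.13]-Rn@[.0013,.0002,0]; print(t,go(t))
E
```

```text
[ 0.48774577 -0.32287805  0.12999655] [ 0.0168546  -0.07275     0.05306585]
```

In the tool's units: -0.0367 m / 0.3 = -0.1223, -0.036 m / 0.3 = -0.12, -0.12 rad / 4 = -0.03.

>>> pendant(segments={"plan": [[0.0283, -0.12, 0, 0], [0.028, -0.1223, 0, 0], [0, 0, 0, -0.03], [0, 0, 0.0833, 0], [0, 0, 0.0833, 0], [0, 0, 0, 0], [0, 0, 0, 0], [0, 0, 0, 0]]})

```text
time_s: 5.23
ee_pos: [0.4899, -0.3229, 0.1358]
tcp_rot: [-0.749, 3.05, -0.002]
force: [0.4, -0.2, -0.4]
width: 0.0224
gripper_force: 79.5
```

```bash
python3 - <<'E'
from h import *
S,p,M=st();print(p,np.arctan2(M[1,1],M[0,1])-np.pi/2,'axis',p+M@[.0013,.0002,0],go([.48775,-.32288,.106]),S['force'])
d=get_image('wrist');cv2.imwrite('pics/w4.png',cv2.resize(d['color'][150:350,220:420,::-1],None,fx=3,fy=3,interpolation=cv2.INTER_CUBIC))
E
```

```text
[ 0.48989798 -0.32290627  0.13582203] 0.48191047574437107 axis [ 0.48865334 -0.32333157  0.13582114] [0.00190473 0.00106225 0.02981965] [ 0.41703755 -0.18576489 -0.41571251]
```

View pics/w4.png

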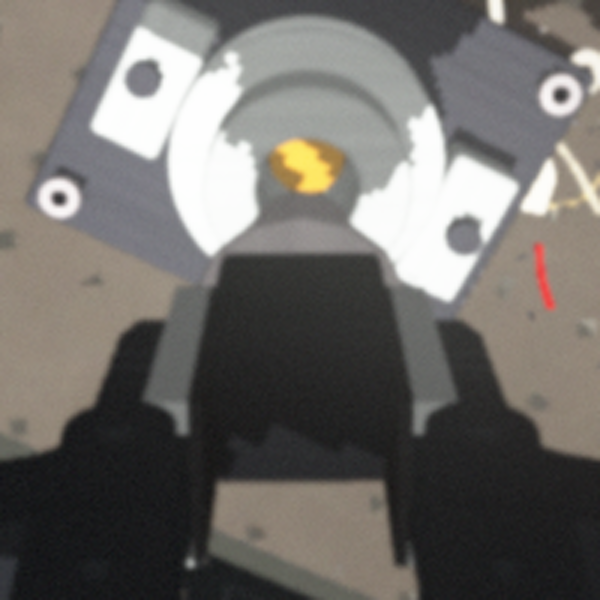

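The picture shows the shaft lined up sideways with the bore (bore centre at about x 307, shaft at about 304). I correct the remaining ~2 mm forward and start the insertion.

In the tool's units: 0.01 m / 0.3 = 0.0333, 0.0019 m / 0.3 = 0.0063.

>>> pendant(segments={"plan": [[0.0063, 0.002, 0, 0], [0, 0, 0.0333, 0], [0, 0, 0.03, 0], [0, 0, 0.0133, 0], [0, 0, 0.0133, 0], [0, 0, 0, 0], [0, 0, 0, 0]]})

```text
time_s: 5.87
ee_pos: [0.4868, -0.3237, 0.1073]
tcp_rot: [0.746, -3.051, -0.001]
force: [-1.4, -0.1, -0.4]
width: 0.0225
gripper_force: 79.6
```

```bash
python3 - <<'E'
from h import *
S,p,M=st();print(p,'axis',p+M@[.0013,.0002,0],S['force'],S['wrist_torque'],S['width'])
E
```

```text
[ 0.48682467 -0.32373203  0.10725003] axis [ 0.48557914 -0.32415471  0.10725128] [-1.35435387 -0.14232112 -0.37950877] [-0.00706667  0.03252579 -0.02122793] 0.022477718607524663
```

>>> pendant(segments={"plan": [[0, 0, 0.0067, 0], [0, 0, 0.0067, 0], [0, 0, 0, 0], [0, 0, 0, 0]]})

```text
time_s: 6.2
ee_pos: [0.4869, -0.3237, 0.1037]
tcp_rot: [0.746, -3.051, -0.0]
force: [-0.1, 0.4, -1.3]
width: 0.0221
gripper_force: 79.6
```

>>> pendant(segments={"plan": [[0, 0, 0.0067, 0], [0, 0, 0.0067, 0], [0, 0, 0, 0], [0, 0, 0, 0]]})

```text
time_s: 6.53
ee_pos: [0.4869, -0.3237, 0.0995]
tcp_rot: [0.746, -3.051, -0.0]
force: [-0.5, -0.1, -1.3]
width: 0.0224
gripper_force: 79.6
```

The key has entered the keyway: the tip is about 15 mm deep with no resistance. I'll push on.

In the tool's units: 0.004 m / 0.3 = 0.0133, 0.003 m / 0.3 = 0.01.

>>> pendant(segments={"plan": [[0, 0, 0.0133, 0], [0, 0, 0.0133, 0], [0, 0, 0.01, 0], [0, 0, 0, 0], [0, 0, 0, 0]]})

```text
time_s: 6.95
ee_pos: [0.487, -0.3237, 0.0886]
tcp_rot: [0.747, -3.051, -0.0]
force: [-0.5, 0.1, -1.9]
width: 0.0226
gripper_force: 79.8
```

>>> pendant(segments={"plan": [[0, 0, 0.01, 0], [0, 0, 0.01, 0], [0, 0, 0.0067, 0], [0, 0, 0, 0], [0, 0, 0, 0]]}, force=110)

```text
time_s: 7.37
ee_pos: [0.4872, -0.3238, 0.0818]
tcp_rot: [-0.747, 3.051, -0.001]
force: [-1.7, 2.2, 6.4]
width: 0.0216
gripper_force: 112.8
```

Spring contact. I press in small steps until the collar seats.

In the tool's units: 0.001 m / 0.3 = 0.0033.

>>> pendant(segments={"plan": [[0, 0, 0.0033, 0], [0, 0, 0.0033, 0], [0, 0, 0, 0], [0, 0, 0, 0]]})

```text
time_s: 7.7
ee_pos: [0.4872, -0.3238, 0.0804]
tcp_rot: [-0.747, 3.051, -0.001]
force: [-3.3, 2.3, 9.4]
width: 0.0213
gripper_force: 113.1
```

>>> pendant(segments={"plan": [[0, 0, 0.0033, 0], [0, 0, 0.0033, 0], [0, 0, 0, 0], [0, 0, 0, 0]]})

```text
time_s: 8.03
ee_pos: [0.4872, -0.3239, 0.0803]
tcp_rot: [-0.748, 3.051, -0.002]
force: [-5.8, 5.5, 19.3]
width: 0.0217
gripper_force: 114.5
```

>>> pendant(segments={"plan": [[0, 0, 0.0033, 0], [0, 0, 0, 0], [0, 0, 0, 0]]})

```text
time_s: 8.28
ee_pos: [0.4872, -0.3239, 0.0803]
tcp_rot: [-0.749, 3.05, -0.003]
force: [-7.7, 6.6, 24.6]
width: 0.0217
gripper_force: 115.3
```

>>> pendant(segments={"plan": [[0, 0, 0, 0], [0, 0, 0, 0], [0, 0, 0, 0], [0, 0, 0, 0]]})

```text
time_s: 8.62
ee_pos: [0.4872, -0.3239, 0.0803]
tcp_rot: [-0.749, 3.05, -0.003]
force: [-7.4, 7.5, 24.1]
width: 0.0216
gripper_force: 115.3
```

```bash
python3 - <<'E'
from h import *
d=get_image('scene');cv2.imwrite('pics/s5.png',cv2.resize(d['color'][90:240,270:430,::-1],None,fx=4,fy=4,interpolation=cv2.INTER_CUBIC)[:600])
E
```

```text
(no output)
```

View pics/s5.png

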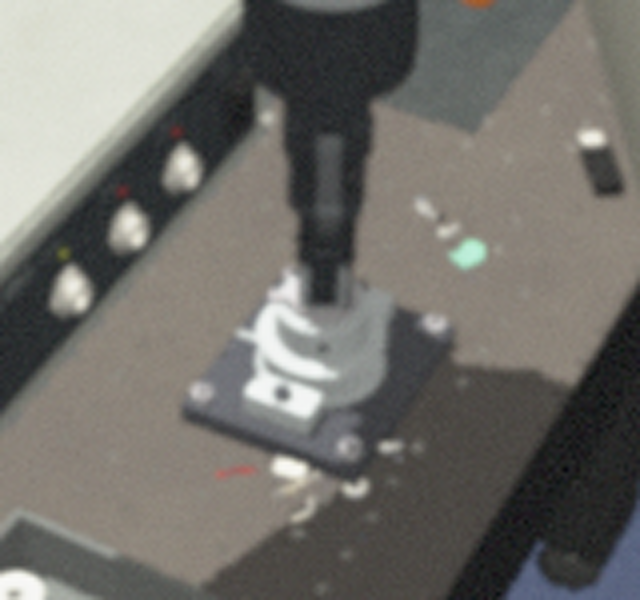

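The collar sits flat on the hub at about (325,300) px, with the head still gripped and the shaft upright. I'm handing in.

```bash
python3 -c "
from cell import manip, get_image
print(manip.sign_off())"
```

```text
the job is handed in; nothing more can be done
None
```

I handed the job in at about 8.6 s with the shaft keyed into the pulley and the collar seated on its top face, still gripped (about 115 N) and pressed home (about 24 N); no verdict was returned.

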